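# Take the squeeze-and-turn safety cap off a reagent jar

## Robot

A 7-joint arm with a two-finger parallel gripper is mounted at the origin on a cart in front of the work surface, level with it; the furniture and walls round the work are solid. World frame = base frame: x ahead of the robot, y to its left, z up, the work surface at z = 0. Lengths are in m, angles in rad, forces in N, time in s.
With the tool pointing down it reaches from about 0.4 to 0.85 m from the base axis. Payload 4.5 kg.
Tool frame: the origin (TCP) lies midway between the tips of the shut fingers; the grasp point (between the pads) lies 19 mm behind it; z points along the fingers, y is the line along which they close (so a half turn about z gives the same grasp; the last joint's range is limited). The gripper opens to 88 mm and grips with 3 to 60 N. Pads are 18 mm wide; open, the fingers measure 123 mm over their backs; the gripper's body (75 mm by 187 mm) begins 45 mm behind the grasp point.
Start: joints at [-1.218, 0.689, -0.195, 1.565, 0.157, 0.902, -0.215], TCP at [0.196, 0.594, 0.239] pointing down, gripper open.
Joint ranges: [-3.01, 3.01], [-0.46, 2.08], [-1.47, 1.51], [0.13, 2.56], [-1, 4.14], [0.04, 2.09], [-2.66, 2.66]. Speed limits (rad/s): [2.57, 2.57, 3.14, 3.14, 3.14, 3.14, 3.14].

## Interface

Orientations are given as a unit quaternion [x, y, z, w].
In Python, from plant import r gives the robot as it stands. The module is installed in compiled form; this text tells all that it offers.
- The arm moves only by the tool step_arm, never from a script. Its argument "series" is a list of rows, each a list of 7 numbers: the shift along the world's x, y, z in mm, then the turn, a rotation vector about the world's x, y, z in rad, then the closure, from 0 (fully open) to 1 (shut). A call has 1 to 20 rows; each row shifts and turns the commanded pose from where the row before left it; what a row does not reach is not made up. A row lasts 1/10 s, in which the tool goes at most 50 mm and 8.59 degrees, less where a joint would pass 70% of its speed; a pose out of reach is approached as far as the arm can. A call is refused whole if a number of a shift passes 50 or a number of a turn 0.15, either way. A call with a gripper value outside its range is refused whole. The fingers move at their own pace and stop on an object; "force" is the grip in N (left out, the last holds). Time passes only in rows, so rows that do not move let the fingers close. It gives the time, the measured TCP pose, the force, the opening and the grip force at its end, in the units of the state.
- r.get_state(): the state, without advancing time (a new reading comes with each control period).
- r.snapshot(name): name is "scene" or "top" or "wrist"; returns (picture, depth): 400x640x3 uint8, blue, green, red; 400x640 float32, m along the optical axis (not along the pixel's ray), 0 where there is no reading.
- r.get_calibration(name): a dict with "intrinsics" (3x3 intrinsics, pixels), "pose" (4x4, takes a point from camera to world coordinates). Camera axes: x right, y up, looking along -z (the intrinsics and any distortion apply to the point x, -y, -z); pixel columns grow to the right and rows downward; lengths in m; the calibration is good to about 2 mm. A picture is of the moment at which its call begins: read the wrist's pose just before it. get_calibration takes no time and is no camera call; for the wrist camera it gives the pose at the moment of the call.
- r.finish_job(): hands the job in; it is judged then, once.
The state is a dict: "clock": time; "q": joint angles; "qd": joint speeds; "joint_torque": joint torques, N m; "tool_pos": TCP position; "eef_rot": TCP orientation; "contact_force": force on the tool from outside, world axes, zero at the start; "moment": the same for the moment, N m; "opening": opening from 0.0 (shut) to 1.0 (fully open); "finger_force": force on a finger pad.
Only numpy, scipy, OpenCV 4.12 (cv2) and the standard library are available. Lean on these libraries where they do the work, as an engineer would, in place of code of your own. Each camera call takes 0.05 s, during which the arm holds its last target. There are 200 camera calls.

## Task

Open the reagent jar that stands in the bench clamp: squeeze the two side tabs of its safety cap inward and, keeping them squeezed, turn the cap anticlockwise (seen from above) until you feel its stop, then lift it straight off without forcing it. Set the cap down gently, rim down, inside the shallow metal tray, let go of it, and leave the small bottle and the timer where they are.

Things in the scene. Friction and masses are not known exactly. Their poses are not given: they have to be found in the camera images.
- jar: White jar, 64 mm across, fixed upright in a steel bench clamp (round 120 mm base); cannot move or turn. Origin: centre of the base's underside, on the worktop; z = jar axis. Shoulder 95 mm up; on it a crown wall (55 mm inside, 64 outside, top at 105 mm) with 14 mm notches at +y and -y, which lock the feet of the cap's tabs.
- jar_neck_top (a point): Centre of the neck's top rim, 120 mm above jar. The neck (22 mm) has two bayonet lugs whose angle differs from jar to jar, hidden under the cap. A sprung seal pushes the closed cap up with about 2.5 N: turning takes some 0.03 N m. The closed cap can be pushed down 4 mm and has 1 mm of play sideways. More than 30 N of contact between cap and jar in all would damage them.
- cap: Grey cap, 41 mm across, 30 mm high, 55 to 95 g, flat upright tabs at its +y and -y. Origin: centre of its lower rim, z up; closed it is 100 mm above jar, axes parallel to the jar's. Tab faces 60 mm apart at rest, 50 mm squeezed, 20 mm wide, from 8 to 31 mm above the origin; a 10 mm wide foot below each. Closed: keep fingertips 6 mm or more above the origin (crown).
- cap_top (a point): Centre of the cap's top, 30 mm above cap. With both tabs in, the cap turns anticlockwise from above; its lugs come clear somewhere between 8 and 72 degrees (differs from jar to jar), and 5 to 12 degrees later (at 16 to 83) it meets a hard stop. From there, eased back 2 or 3 degrees, it lifts straight off; the stop is felt as a moment at the hand.
- tab_left (a joint): Tab at the cap's +y side: 0 m at rest, grows as it is pushed inward, 0.005 m fully in; its foot is clear of the notch from about 0.003 m. The spring takes 3.6 N at the start and 9.6 N fully in.
- tab_right (a joint): Tab at the cap's -y side: same values and spring as the left one.
- tray: Square shallow aluminium tray, 140 x 140 mm, fixed on the worktop. Origin at the centre of its underside; walls 4 mm thick and 14 mm high, floor about 4 mm thick.
- stain_bottle: Small bottle with black lid, 36 mm across, 74 mm high, loose behind the jar; bystander. Origin at the centre of its underside.
- timer: White timer lying on its back, 62 x 66 x 18 mm, loose behind the tray; bystander. Origin at the centre of its underside.
Mind the look-alikes: they are no part of the job. Leave any green or red look-alike of the cap alone.

How it is judged:
On the way, in this order (a step that is already met when the one before it is completed fails the run):
1. both tabs are squeezed and the cap, still down on its neck, has turned by at least 7 degrees (value of joint each of tab_left, tab_right above 0.0025 m and angle between the x axis of cap and the x axis of jar, either way round above 0.12 rad and z of cap in the frame of jar below 0.106 m), for 0.1 s.
2. the cap is lifted clear of the neck (z of cap in the frame of jar above 0.128 m), for 0.1 s.
At the end, for the whole second after the job is handed in: The cap stands rim down (upright within 0.12 rad) on the tray's floor, its centre within 55 mm of the tray's centre along both tray axes, at rest and released (x of cap in the frame of tray between -0.055 and 0.055 m and y of cap in the frame of tray between -0.055 and 0.055 m and z of cap in the frame of tray below 0.01 m and z of cap_top in the frame of tray above 0.028 m and angle between cap's own z axis and vertical below 0.12 rad and linear speed of cap below 0.02 m/s and contact force between the fingers and cap below 0.1 N); the robot touches nothing.
It fails at once if the cap is forced: it presses on the jar with more than 30 N in all (pulled before it is clear, turned with the tabs locked, or driven against the stop) (contact force between cap and jar above 30 N).
It fails at once if the cap is slammed down: more than 40 N on the tray (contact force between cap and tray above 40 N).
It fails at once if the cap is dropped: let go more than 20 mm above the tray's floor, away from the jar (horizontal distance between cap and jar above 0.05 m and height (world z) of cap above 0.024 m and contact force between the fingers and cap below 0.01 N).
It fails at once if the small bottle is moved more than 15 mm (distance of stain_bottle from where it was at the start of the episode above 0.015 m).
It fails at once if the timer is moved more than 15 mm (distance of timer from where it was at the start of the episode above 0.015 m).
It also fails if it takes over 72 s, if anything falls off the work surface, if the arm or the gripper's body presses on something with over 40 N, if the wrist force passes 120 N, or if a joint passes its speed limit or range.

## Working session

There is one attempt and no reset: what is moved stays moved. The work goes in short steps, Python scripts to look and compute and a tool call to move; the robot and the scene stay as the last step left them, time stands still between calls to the robot, and variables do not carry over. Pictures are saved under pics/ and viewed, at most 10 in all, crops included, and the job is handed in when it is done.

Besides the shell and the picture viewer there is one more tool, called after "Request:" by a JSON object that holds its "method" and its "body". step_arm: Moves the arm, as the interface text tells. Its arguments: {"type":"object","properties":{"series":{"type":"array"},"force":{"type":"number"}},"required":["series"]}

```bash
mkdir -p pics; cat > h.py <<'E'
import numpy as np, cv2
from plant import r
def pts(name,d,c):
    K=c["intrinsics"];v,u=np.indices(d.shape)
    p=np.stack([(u-K[0,2])/K[0,0]*d,-(v-K[1,2])/K[1,1]*d,-d],-1)
    T=c["pose"];return p@T[:3,:3].T+T[:3,3]
def snap(name,fn):
    c=r.get_calibration(name);c={k:np.array(x) for k,x in c.items() if k in("intrinsics","pose")}
    im,d=r.snapshot(name);cv2.imwrite("pics/%s.png"%fn,im);np.savez("pics/%s.npz"%fn,im=im,d=d,P=pts(name,d,c),**c)
    return im,d,c
E
python3 - <<'E'
from h import *
print(r.get_state())
for n in("top","scene"):
    im,d,c=snap(n,n+"0");print(n,r.get_calibration(n).keys(),c)
E
```

```text
{'clock': 0.0, 'q': array([-1.21816751,  0.68998779, -0.19451538,  1.56634672,  0.1573045 ,
        0.9025089 , -0.2151364 ]), 'qd': array([ 0.00076315, -0.00089375,  0.00115532, -0.00277405,  0.00147411,
       -0.00025425,  0.00101737]), 'joint_torque': array([-3.92849843e-04, -5.27565122e+01, -1.26686085e+00, -1.53422642e+01,
       -5.26084215e-02,  6.68846100e-03,  1.79004164e-04]), 'tool_pos': array([0.19575723, 0.59287864, 0.23790699]), 'eef_rot': array([ 1.58714225e-01,  9.87324127e-01, -9.25807958e-04, -7.85068986e-05]), 'contact_force': array([-0.19784255,  0.75207026,  0.39984198]), 'moment': array([-0.02624636,  0.00093845,  0.0049922 ]), 'finger_force': 0.0, 'opening': 1.0024554035691002}
top dict_keys(['intrinsics', 'pose']) {'intrinsics': array([[487.72226439,   0.        , 325.86888136],
       [  0.        , 487.72226439, 203.06176342],
       [  0.        ,   0.        ,   1.        ]]), 'pose': array([[ 0.02189736,  0.98045858, -0.19550313,  0.32311787],
       [-0.99962291,  0.0182307 , -0.02053501,  0.07552958],
       [-0.01656957,  0.19587907,  0.98048806,  1.18910346],
       [ 0.        ,  0.        ,  0.        ,  1.        ]])}
scene dict_keys(['intrinsics', 'pose']) {'intrinsics': array([[363.26720909,   0.        , 313.84727985],
       [  0.        , 363.26720909, 202.14936291],
       [  0.        ,   0.        ,   1.        ]]), 'pose': array([[ 0.69999403,  0.48513505, -0.52407284,  0.07911574],
       [-0.71412438,  0.46944754, -0.5192739 , -0.36479806],
       [-0.00589326,  0.73774182,  0.67505724,  0.68823331],
       [ 0.        ,  0.        ,  0.        ,  1.        ]])}
```

View pics/top0.png

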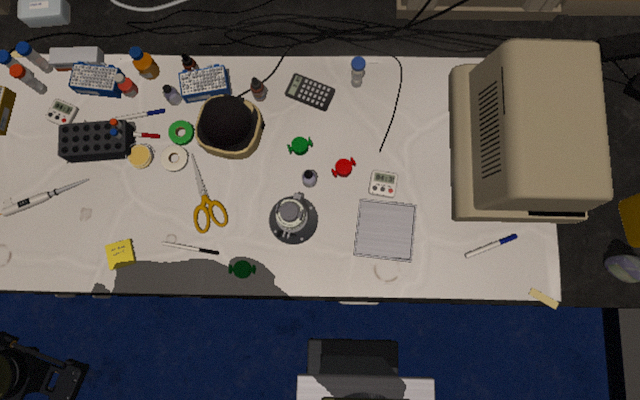

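View pics/scene0.png

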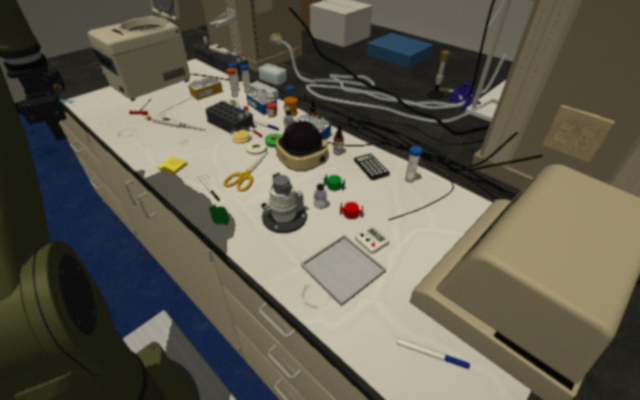

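The top view shows the jar in its clamp near (293,215), the bottle at (310,177), the timer at (384,183) and the tray at (385,230). The green and red look-alikes are at (300,146), (343,167) and (242,268). Next I'll measure these.

```bash
python3 - <<'E'
from h import *
z=np.load("pics/top0.npz");P=z["P"];im=z["im"]
for n,(u,v) in dict(table=(340,260),jar=(290,213),bottle=(310,175),timer=(390,180),tray=(385,230)).items(): print(n,P[v-1:v+2,u-1:u+2].reshape(-1,3).mean(0).round(4))
sub=P[180:250,262:322];H=sub[...,2]
for lo,hi in((.02,.06),(.09,.112),(.12,.14)):
    m=(H>lo)&(H<hi);q=sub[m];print(lo,hi,m.sum(),q.min(0).round(3),q.max(0).round(3),np.median(q,0).round(3))
m=H>.118;q=sub[m];print("cap",q.mean(0),np.linalg.eigh(np.cov(q[:,:2].T)))
# tray
hsv=cv2.cvtColor(im,cv2.COLOR_BGR2HSV)
s=P[190:270,345:425];m=(im[190:270,345:425].mean(-1)<190)
m=cv2.morphologyEx(m.astype(np.uint8),cv2.MORPH_OPEN,np.ones((3,3)))
n,l,st,ce=cv2.connectedComponentsWithStats(m);i=1+st[1:,4].argmax();rr=cv2.minAreaRect(np.argwhere(l==i)[:,::-1].astype(np.float32)+[345,190])if 0 else cv2.minAreaRect((np.argwhere(l==i)[:,::-1]+[345,190]).astype(np.float32))
print(rr);b=cv2.boxPoints(rr);K=z["intrinsics"];T=z["pose"]
def ray(u,v,h):
    d=T[:3,:3]@np.array([(u-K[0,2])/K[0,0],-(v-K[1,2])/K[1,1],-1]);return T[:3,3]+d*(h-T[2,3])/d[2]
c=np.array([ray(*x,.014) for x in b]);print(c.round(3),c.mean(0))
cv2.imwrite("pics/c.png",cv2.resize(im[180:250,260:330],(700,700),interpolation=cv2.INTER_CUBIC))
E
```

```text
table [0.4197 0.063  0.0022]
jar [0.5101 0.1762 0.132 ]
bottle [0.6122 0.1378 0.0745]
timer [ 0.6181 -0.0571  0.0157]
tray [ 0.4948 -0.0457  0.0049]
0.02 0.06 240 [0.462 0.127 0.02 ] [0.609 0.218 0.06 ] [0.502 0.159 0.055]
0.09 0.112 298 [0.483 0.149 0.09 ] [0.545 0.213 0.112] [0.503 0.177 0.102]
0.12 0.14 327 [0.494 0.15  0.12 ] [0.534 0.212 0.137] [0.513 0.18  0.131]
cap [0.501884   0.17392934 0.1937366 ] EighResult(eigenvalues=array([0.00014821, 0.00283795]), eigenvectors=array([[ 0.50049674, -0.86573842],
       [-0.86573842, -0.50049674]]))
((384.5, 229.5), (79.0, 79.0), 90.0)
[[ 0.591  0.054  0.014]
 [ 0.595 -0.141  0.014]
 [ 0.401 -0.137  0.014]
 [ 0.398  0.051  0.014]] [ 0.49621953 -0.04340666  0.014     ]
```

View pics/c.png

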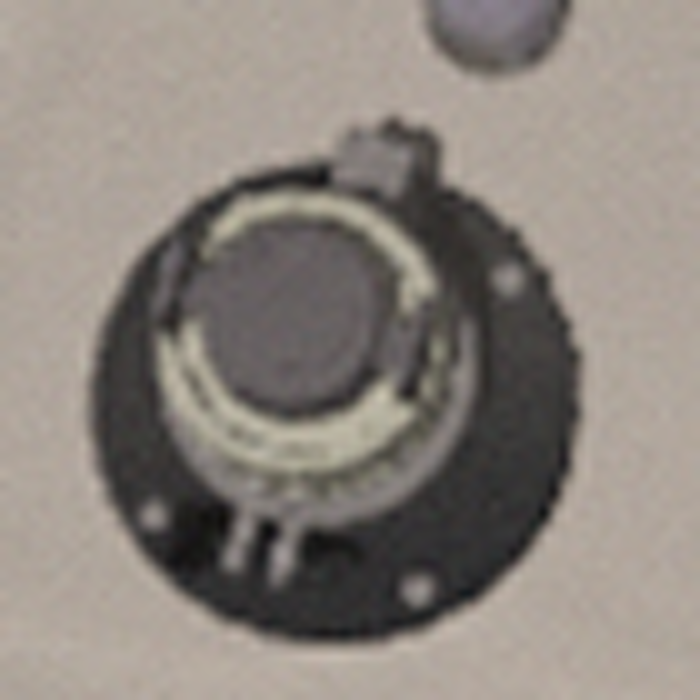

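The crop shows the cap's tabs at about (277,208) and (300,215) in the top image, so the cap centre is near (0.513, 0.179) with the tab line about 14° clockwise of world y. I'm moving above it now.

Request:
{"method": "step_arm", "body": {"series": [[22,-29,0,0,0,0,0],[22,-29,0,0,0,0,0],[22,-29,0,0,0,0,0],[22,-29,0,0,0,0,0],[22,-29,0,0,0,0,0],[22,-29,0,0,0,0,0],[22,-29,0,0,0,0,0],[22,-29,0,0,0,0,0],[22,-29,0,0,0,0,0],[22,-29,0,0,0,0,0],[22,-29,0,0,0,0,0],[22,-29,0,0,0,0,0],[22,-29,0,0,0,0,0],[22,-29,0,0,0,0.06,0],[9,-8,0,0,0,0,0],[0,0,0,0,0,0,0],[0,0,0,0,0,0,0]]}}

```text
clock: 1.8
tool_pos: [0.5118, 0.1812, 0.2386]
eef_rot: [0.128, 0.992, 0.001, -0.001]
contact_force: [-0.8, 0.2, -0.5]
opening: 1.001
finger_force: 0.0
```

```bash
python3 - <<'E'
from h import *
s=r.get_state();print({k:np.round(s[k],4) for k in("tool_pos","eef_rot","q","contact_force","moment")})
im,d,c=snap("wrist","w0");print(c)
E
```

```text
{'tool_pos': array([0.5118, 0.1812, 0.2386]), 'eef_rot': array([ 1.285e-01,  9.917e-01,  6.000e-04, -6.000e-04]), 'q': array([-0.2531,  0.5878, -0.2776,  1.8114,  0.2171,  0.7724,  0.6705]), 'contact_force': array([-0.801 ,  0.2474, -0.5244]), 'moment': array([-0.0188,  0.0402,  0.0141])}
{'intrinsics': array([[315.10336129,   0.        , 319.15502326],
       [  0.        , 315.10336129, 201.60618628],
       [  0.        ,   0.        ,   1.        ]]), 'pose': array([[ 0.2545407 , -0.92475898, -0.2828955 ,  0.43791486],
       [ 0.96706047,  0.24393723,  0.07272332,  0.20038044],
       [ 0.0017572 , -0.2920881 ,  0.9563898 ,  0.38406271],
       [ 0.        ,  0.        ,  0.        ,  1.        ]])}
```

View pics/w0.png

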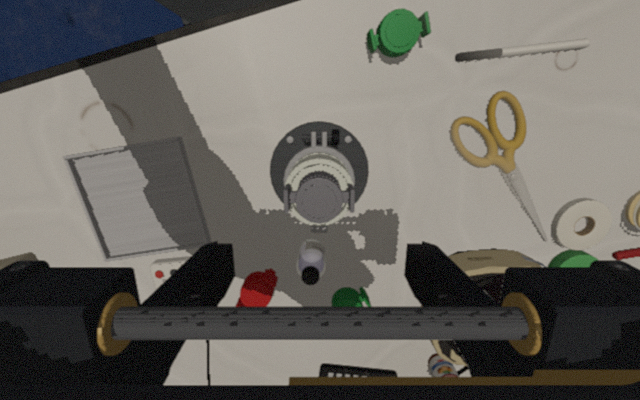

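The wrist view shows the cap at about (320,197), with its tabs at about (288,193) and (351,196), and the tray corners at (66,156), (182,138), (212,243) and (107,258).

```bash
python3 - <<'E'
from h import *
z=np.load("pics/w0.npz");P=z["P"];im=z["im"];d=z["d"];K=z["intrinsics"];T=z["pose"]
def ray(u,v,h):
    e=T[:3,:3]@np.array([(u-K[0,2])/K[0,0],-(v-K[1,2])/K[1,1],-1]);return T[:3,3]+e*(h-T[2,3])/e[2]
sub=P[150:235,270:372];H=sub[...,2]
m=(H>.124)&(H<.137);q=sub[m];print(m.sum(),q.mean(0))
mm=m.astype(np.uint8)
o=cv2.morphologyEx(mm,cv2.MORPH_OPEN,np.ones((13,13)));n,l,st,ce=cv2.connectedComponentsWithStats(o);i=1+st[1:,4].argmax()
cn=max(cv2.findContours((l==i).astype(np.uint8),0,2)[0],key=len);(cx,cy),R=cv2.minEnclosingCircle(cn)
print("disc",ray(cx+270,cy+150,.13),R,q[:,2].mean(),sub[l==i][:,:].mean(0))
c0=sub[l==i].mean(0)
rr=np.hypot(q[:,0]-c0[0],q[:,1]-c0[1]);t=q[rr>.0245]; dv=t-c0
ang=np.degrees(np.arctan2(dv[:,1],dv[:,0]));a=t[dv[:,1]>0];b=t[dv[:,1]<0];print(len(a),len(b),a.mean(0),b.mean(0));v=a.mean(0)-b.mean(0);print("axis",np.degrees(np.arctan2(v[1],v[0])),np.linalg.norm(v),(a.mean(0)+b.mean(0))/2)
tr=np.array([ray(*p,.014) for p in((66,156),(182,138),(212,243),(107,258))]);print(tr.round(3),tr.mean(0))
print("table",P[60:65,300:310].reshape(-1,3).mean(0))
cv2.imwrite("pics/w0c.png",cv2.resize(im[150:240,265:375],None,fx=6,fy=6,interpolation=cv2.INTER_CUBIC))
E
```

```text
2027 [0.51124814 0.18139116 0.12963109]
disc [0.51091032 0.18149408 0.13      ] 24.120424270629883 0.129631091847149 [0.51211903 0.18066819 0.12984631]
120 126 [0.5186941  0.20816162 0.12987885] [0.5049199  0.15442665 0.12978233]
axis 75.62260309054707 0.05547237223261606 [0.511807   0.18129414 0.12983059]
[[ 0.417 -0.101  0.014]
 [ 0.433  0.039  0.014]
 [ 0.566  0.026  0.014]
 [ 0.551 -0.113  0.014]] [ 0.49177671 -0.03752209  0.014     ]
table [0.38893329 0.19698154 0.00044773]
```

View pics/w0c.png

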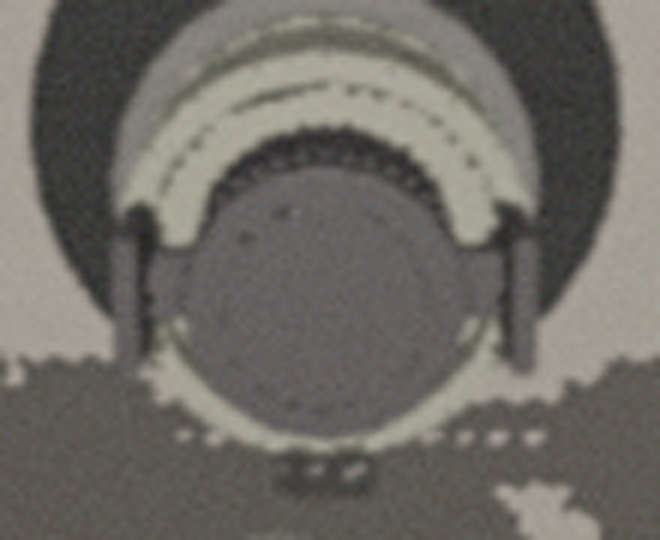

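Request:
{"method": "step_arm", "body": {"series": [[0,0,-20,0,0,0,0],[0,0,-20,0,0,0,0],[0,0,-20,0,0,0,0],[0,0,-20,0,0,0,0],[0,0,-20,0,0,0,0],[0,0,-15,0,0,0,0],[0,0,-10,0,0,0,0],[0,0,-4,0,0,0,0],[0,0,0,0,0,0,0],[0,0,0,0,0,0,0]]}}

```text
clock: 2.85
tool_pos: [0.5131, 0.1801, 0.1104]
eef_rot: [0.129, 0.992, 0.0, 0.0]
contact_force: [0.4, -0.3, 0.4]
opening: 1.0
finger_force: 0.0
```

```bash
python3 - <<'E'
from h import *
s=r.get_state();print({k:np.round(s[k],4) for k in("tool_pos","eef_rot","q","contact_force","moment")})
E
```

```text
{'tool_pos': array([0.5131, 0.1801, 0.1104]), 'eef_rot': array([1.288e-01, 9.917e-01, 4.000e-04, 4.000e-04]), 'q': array([-0.3058,  0.7799, -0.1947,  1.9197,  0.3051,  0.4691,  0.5937]), 'contact_force': array([ 0.4388, -0.3211,  0.4126]), 'moment': array([-0.0248,  0.0089, -0.0126])}
```

Request:
{"method": "step_arm", "body": {"series": [[-1,0.5,-1,0,0,0,0.26],[0,0,0,0,0,0,0.26],[0,0,0,0,0,0,0.26],[0,0,0,0,0,0,0.3],[0,0,0,0,0,0,0.33],[0,0,0,0,0,0,0.33]], "force": 10}}

```text
clock: 3.45
tool_pos: [0.5122, 0.1802, 0.1089]
eef_rot: [0.129, 0.992, 0.0, 0.0]
contact_force: [0.9, 1.4, 0.4]
opening: 0.669
finger_force: 4.1
```

```bash
cat > s.py <<'E'
from h import *
s=r.get_state();print({k:np.round(s[k],4).tolist() for k in("clock","tool_pos","eef_rot","contact_force","moment","opening","finger_force")},"q7",s["q"][6])
E
python3 s.py
```

```text
{'clock': 3.45, 'tool_pos': [0.5122, 0.1802, 0.1089], 'eef_rot': [0.129, 0.9916, 0.0003, 0.0003], 'contact_force': [0.8708, 1.4282, 0.3852], 'moment': [0.0629, -0.0911, -0.0077], 'opening': 0.6688, 'finger_force': 4.1039} q7 0.5914936478085075
```

Request:
{"method": "step_arm", "body": {"series": [[0.1,0.7,0,0,0,0,0.38],[0,0,0,0,0,0,0.42],[0,0,0,0,0,0,0.46],[0,0,0,0,0,0,0.5],[0,0,0,0,0,0,0.5]], "force": 15}}

```text
clock: 3.95
tool_pos: [0.5122, 0.1806, 0.1088]
eef_rot: [0.129, 0.992, -0.0, 0.0]
contact_force: [1.4, -1.8, 2.4]
opening: 0.559
finger_force: 15.0
```

```bash
python3 s.py
```

```text
{'clock': 3.95, 'tool_pos': [0.5122, 0.1806, 0.1088], 'eef_rot': [0.1291, 0.9916, -0.0, 0.0002], 'contact_force': [1.3685, -1.7949, 2.418], 'moment': [-0.1425, -0.237, 0.0357], 'opening': 0.5592, 'finger_force': 15.0003} q7 0.5908045226148253
```

Request:
{"method": "step_arm", "body": {"series": [[0,-0.3,0,0,0,0.04,0.5],[0,0,0,0,0,0.04,0.5],[0,0,0,0,0,0.04,0.5],[0,0,0,0,0,0.04,0.5],[0,0,0,0,0,0,0.5]]}}

```text
clock: 4.45
tool_pos: [0.5118, 0.1805, 0.1087]
eef_rot: [0.049, 0.999, 0.0, -0.0]
contact_force: [-0.2, 0.3, 1.7]
opening: 0.564
finger_force: 15.0
```

```bash
python3 s.py
```

```text
{'clock': 4.45, 'tool_pos': [0.5118, 0.1805, 0.1087], 'eef_rot': [0.0486, 0.9988, 0.0002, -0.0002], 'contact_force': [-0.2303, 0.2913, 1.6997], 'moment': [0.025, -0.0156, -0.0593], 'opening': 0.5636, 'finger_force': 14.9998} q7 0.6952063812097795
```

Request:
{"method": "step_arm", "body": {"series": [[0,0,0,0,0,0.04,0.5],[0,0,0,0,0,0.03,0.5],[0,0,0,0,0,0,0.5]]}}

```text
clock: 4.75
tool_pos: [0.5118, 0.1804, 0.1087]
eef_rot: [0.014, 1.0, 0.0, -0.0]
contact_force: [0.2, -0.1, 1.6]
opening: 0.564
finger_force: 15.0
```

```bash
python3 s.py
```

```text
{'clock': 4.75, 'tool_pos': [0.5118, 0.1804, 0.1087], 'eef_rot': [0.0138, 0.9999, 0.0001, -0.0002], 'contact_force': [0.2224, -0.1261, 1.5606], 'moment': [0.0223, 0.0134, -0.0052], 'opening': 0.5638, 'finger_force': 14.9999} q7 0.7406269762088274
```

Request:
{"method": "step_arm", "body": {"series": [[0,0,0,0,0,0.03,0.5],[0,0,0,0,0,0.03,0.5],[0,0,0,0,0,0,0.5]]}}

```text
clock: 5.05
tool_pos: [0.5119, 0.1804, 0.1087]
eef_rot: [-0.016, 1.0, 0.0, -0.0]
contact_force: [-0.1, -1.1, 1.9]
opening: 0.56
finger_force: 15.0
```

```bash
python3 s.py
```

```text
{'clock': 5.05, 'tool_pos': [0.5119, 0.1804, 0.1087], 'eef_rot': [-0.0162, 0.9999, 0.0, -0.0001], 'contact_force': [-0.1492, -1.0785, 1.8722], 'moment': [0.0579, 0.0368, -0.0008], 'opening': 0.5598, 'finger_force': 14.9999} q7 0.7800451630930206
```

Request:
{"method": "step_arm", "body": {"series": [[0,0,0,0,0,0.03,0.5],[0,0,0,0,0,0.03,0.5],[0,0,0,0,0,0,0.5]]}}

```text
clock: 5.35
tool_pos: [0.512, 0.1804, 0.1087]
eef_rot: [-0.046, 0.999, 0.0, -0.0]
contact_force: [-0.3, -1.2, 2.5]
opening: 0.563
finger_force: 15.0
```

```bash
python3 s.py
```

```text
{'clock': 5.35, 'tool_pos': [0.512, 0.1804, 0.1087], 'eef_rot': [-0.0462, 0.9989, 0.0001, -0.0], 'contact_force': [-0.317, -1.1974, 2.5023], 'moment': [0.0369, 0.0409, -0.0063], 'opening': 0.5628, 'finger_force': 14.9998} q7 0.8198332893802662
```

Request:
{"method": "step_arm", "body": {"series": [[0,0,0,0,0,0.03,0.5],[0,0,0,0,0,0.03,0.5],[0,0,0,0,0,0,0.5]]}}

```text
clock: 5.65
tool_pos: [0.512, 0.1804, 0.1087]
eef_rot: [-0.076, 0.997, 0.0, -0.0]
contact_force: [-0.3, -1.0, 1.7]
opening: 0.567
finger_force: 15.0
```

```bash
python3 s.py
```

```text
{'clock': 5.65, 'tool_pos': [0.512, 0.1804, 0.1087], 'eef_rot': [-0.0761, 0.9971, 0.0001, -0.0], 'contact_force': [-0.2786, -1.0133, 1.7123], 'moment': [-0.0914, -0.0455, 0.0137], 'opening': 0.5668, 'finger_force': 14.9999} q7 0.8597486053159091
```

Request:
{"method": "step_arm", "body": {"series": [[0,0,0,0,0,0.03,0.5],[0,0,0,0,0,0.03,0.5],[0,0,0,0,0,0,0.5]]}}

```text
clock: 5.95
tool_pos: [0.512, 0.1804, 0.1087]
eef_rot: [-0.106, 0.994, 0.0, -0.0]
contact_force: [0.2, -1.1, 2.9]
opening: 0.563
finger_force: 15.0
```

```bash
python3 s.py
```

```text
{'clock': 5.95, 'tool_pos': [0.512, 0.1804, 0.1087], 'eef_rot': [-0.106, 0.9944, 0.0001, -0.0], 'contact_force': [0.1915, -1.1469, 2.8942], 'moment': [-0.0574, 0.0105, -0.0288], 'opening': 0.5634, 'finger_force': 14.9999} q7 0.9001262663488805
```

Request:
{"method": "step_arm", "body": {"series": [[0,0,0,0,0,0.03,0.5],[0,0,0,0,0,0.03,0.5],[0,0,0,0,0,0,0.5]]}}

```text
clock: 6.25
tool_pos: [0.512, 0.1804, 0.1087]
eef_rot: [-0.136, 0.991, 0.0, 0.0]
contact_force: [0.1, -0.6, 1.3]
opening: 0.564
finger_force: 15.0
```

```bash
python3 s.py
```

```text
{'clock': 6.25, 'tool_pos': [0.512, 0.1804, 0.1087], 'eef_rot': [-0.1358, 0.9907, 0.0001, 0.0], 'contact_force': [0.0578, -0.6494, 1.2655], 'moment': [0.0018, -0.0279, -0.0136], 'opening': 0.5637, 'finger_force': 14.9999} q7 0.9407660007189709
```

Request:
{"method": "step_arm", "body": {"series": [[0,0,0,0,0,0.03,0.5],[0,0,0,0,0,0.03,0.5],[0,0,0,0,0,0,0.5]]}}

```text
clock: 6.55
tool_pos: [0.512, 0.1805, 0.1087]
eef_rot: [-0.165, 0.986, 0.0, -0.0]
contact_force: [0.6, -0.6, 1.4]
opening: 0.559
finger_force: 15.0
```

```bash
python3 s.py
```

```text
{'clock': 6.55, 'tool_pos': [0.512, 0.1805, 0.1087], 'eef_rot': [-0.1654, 0.9862, 0.0001, -0.0], 'contact_force': [0.5528, -0.6497, 1.4062], 'moment': [-0.0175, -0.0608, -0.0116], 'opening': 0.5595, 'finger_force': 14.9999} q7 0.9817063556854373
```

Request:
{"method": "step_arm", "body": {"series": [[0,0,0,0,0,0.03,0.5],[0,0,0,0,0,0.03,0.5],[0,0,0,0,0,0,0.5]]}}

```text
clock: 6.85
tool_pos: [0.512, 0.1804, 0.1087]
eef_rot: [-0.195, 0.981, 0.0, -0.0]
contact_force: [0.3, -0.7, 0.6]
opening: 0.561
finger_force: 15.0
```

```bash
python3 s.py
```

```text
{'clock': 6.85, 'tool_pos': [0.512, 0.1804, 0.1087], 'eef_rot': [-0.1949, 0.9808, 0.0001, -0.0], 'contact_force': [0.2995, -0.7329, 0.5743], 'moment': [-0.0296, -0.0291, -0.0066], 'opening': 0.5615, 'finger_force': 14.9998} q7 1.0230301257257515
```

Request:
{"method": "step_arm", "body": {"series": [[0,0,0,0,0,0.03,0.5],[0,0,0,0,0,0.03,0.5],[0,0,0,0,0,0,0.5]]}}

```text
clock: 7.15
tool_pos: [0.5119, 0.1804, 0.1087]
eef_rot: [-0.224, 0.975, 0.0, -0.0]
contact_force: [-0.3, -0.6, 1.1]
opening: 0.567
finger_force: 15.0
```

```bash
python3 s.py
```

```text
{'clock': 7.15, 'tool_pos': [0.5119, 0.1804, 0.1087], 'eef_rot': [-0.2243, 0.9745, 0.0001, -0.0001], 'contact_force': [-0.2541, -0.6124, 1.1253], 'moment': [0.0743, -0.043, -0.0164], 'opening': 0.5669, 'finger_force': 14.9999} q7 1.0646391868164349
```

Request:
{"method": "step_arm", "body": {"series": [[0,0,0,0,0,0.03,0.5],[0,0,0,0,0,0.03,0.5],[0,0,0,0,0,0,0.5]]}}

```text
clock: 7.45
tool_pos: [0.512, 0.1804, 0.1087]
eef_rot: [-0.253, 0.967, 0.0, -0.0]
contact_force: [0.9, -0.7, 1.4]
opening: 0.561
finger_force: 15.0
```

```bash
python3 s.py
```

```text
{'clock': 7.45, 'tool_pos': [0.512, 0.1804, 0.1087], 'eef_rot': [-0.2534, 0.9674, 0.0001, -0.0001], 'contact_force': [0.8507, -0.6731, 1.4365], 'moment': [-0.005, -0.0095, 0.0634], 'opening': 0.5612, 'finger_force': 14.9998} q7 1.1066904128240305
```

Request:
{"method": "step_arm", "body": {"series": [[0,0,0,0,0,0.03,0.5],[0,0,0,0,0,0.03,0.5],[0,0,0,0,0,0,0.5]]}}

```text
clock: 7.75
tool_pos: [0.5119, 0.1804, 0.1087]
eef_rot: [-0.282, 0.959, 0.0, -0.0]
contact_force: [-0.8, -0.6, 1.7]
opening: 0.566
finger_force: 15.0
```

```bash
python3 s.py
```

```text
{'clock': 7.75, 'tool_pos': [0.5119, 0.1804, 0.1087], 'eef_rot': [-0.2823, 0.9593, 0.0001, -0.0001], 'contact_force': [-0.8265, -0.5696, 1.7402], 'moment': [-0.0494, 0.0017, 0.0062], 'opening': 0.5664, 'finger_force': 14.9998} q7 1.149024642145489
```

Request:
{"method": "step_arm", "body": {"series": [[0,0,0,0,0,0.03,0.5],[0,0,0,0,0,0.03,0.5],[0,0,0,0,0,0,0.5]]}}

```text
clock: 8.05
tool_pos: [0.512, 0.1804, 0.1087]
eef_rot: [-0.311, 0.95, 0.0, -0.0]
contact_force: [0.7, -0.3, 1.7]
opening: 0.565
finger_force: 15.0
```

```bash
python3 s.py
```

```text
{'clock': 8.05, 'tool_pos': [0.512, 0.1804, 0.1087], 'eef_rot': [-0.3109, 0.9504, 0.0001, -0.0], 'contact_force': [0.6599, -0.3493, 1.7331], 'moment': [0.0332, -0.0583, 0.0501], 'opening': 0.5655, 'finger_force': 15.0} q7 1.191703832346262
```

```bash
python3 - <<'E'
from h import *
im,d,c=snap("wrist","w1");cv2.imwrite("pics/w1c.png",cv2.resize(im[110:330,200:440],None,fx=2.6,fy=2.6,interpolation=cv2.INTER_CUBIC))
E
```

```text
(no output)
```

View pics/w1c.png

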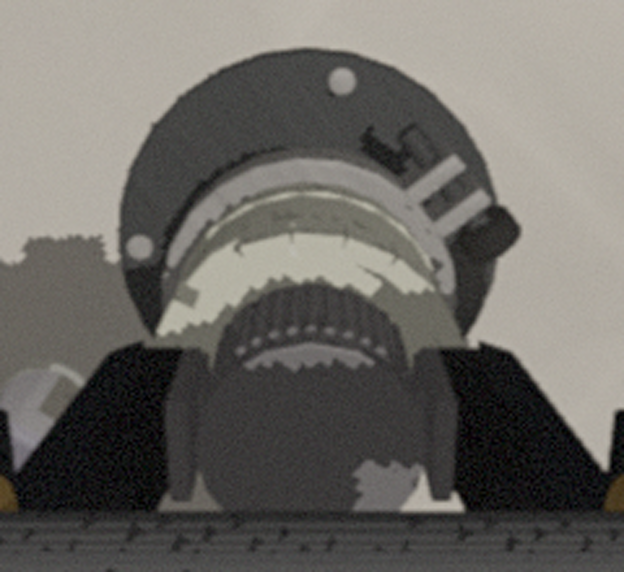

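The crop shows the tabs at about (185,430) and (432,430), still squeezed between the fingertips. The clamp screw has swung round to about (450,190), so the cap is turning with the tool. I'll keep turning.

Request:
{"method": "step_arm", "body": {"series": [[0,0,0,0,0,0.03,0.5],[0,0,0,0,0,0.03,0.5],[0,0,0,0,0,0,0.5]]}}

```text
clock: 8.4
tool_pos: [0.5125, 0.18, 0.1088]
eef_rot: [-0.339, 0.941, -0.0, 0.0]
contact_force: [1.9, -1.7, 0.8]
opening: 0.567
finger_force: 15.0
```

```bash
python3 s.py
```

```text
{'clock': 8.4, 'tool_pos': [0.5125, 0.18, 0.1088], 'eef_rot': [-0.339, 0.9408, -0.0002, 0.0003], 'contact_force': [1.8925, -1.7015, 0.823], 'moment': [-0.2693, -0.3857, -0.0657], 'opening': 0.5669, 'finger_force': 14.9998} q7 1.2348095149382168
```

Request:
{"method": "step_arm", "body": {"series": [[0,0,0,0,0,0.02,0.5],[0,0,0,0,0,0,0.5]]}}

```text
clock: 8.6
tool_pos: [0.5127, 0.1798, 0.1088]
eef_rot: [-0.348, 0.937, -0.0, 0.0]
contact_force: [3.3, -2.2, 0.6]
opening: 0.568
finger_force: 15.0
```

```bash
python3 s.py
```

```text
{'clock': 8.6, 'tool_pos': [0.5127, 0.1798, 0.1088], 'eef_rot': [-0.3481, 0.9375, -0.0004, 0.0003], 'contact_force': [3.301, -2.1749, 0.65], 'moment': [-0.5129, -0.6601, -0.0425], 'opening': 0.5682, 'finger_force': 15.0} q7 1.2489041030275951
```

Request:
{"method": "step_arm", "body": {"series": [[0,0,0,0,0,0.02,0.5],[0,0,0,0,0,0,0.5]]}}

```text
clock: 8.8
tool_pos: [0.5128, 0.1798, 0.1088]
eef_rot: [-0.358, 0.934, -0.0, 0.0]
contact_force: [4.2, -4.4, 0.5]
opening: 0.563
finger_force: 15.0
```

```bash
python3 s.py
```

```text
{'clock': 8.8, 'tool_pos': [0.5128, 0.1798, 0.1088], 'eef_rot': [-0.3575, 0.9339, -0.0005, 0.0004], 'contact_force': [4.2488, -4.4036, 0.5405], 'moment': [-0.6118, -0.908, -0.0597], 'opening': 0.5635, 'finger_force': 14.9999} q7 1.263569188375701
```

Request:
{"method": "step_arm", "body": {"series": [[0,0,0,0,0,-0.04,0.5],[0,0,0,0,0,-0.04,0.5],[0,0,0,0,0,-0.02,0.5],[0,0,0,0,0,0,0.5],[0,0,1,0,0,0,0.5],[0,0,1,0,0,0,0.5],[0,0,0,0,0,0,0.5]]}}

```text
clock: 9.5
tool_pos: [0.5117, 0.1804, 0.1106]
eef_rot: [-0.31, 0.951, 0.0, -0.0]
contact_force: [1.7, -2.6, -0.9]
opening: 0.561
finger_force: 15.0
```

```bash
python3 s.py
```

```text
{'clock': 9.5, 'tool_pos': [0.5117, 0.1804, 0.1106], 'eef_rot': [-0.3105, 0.9506, 0.0001, -0.0003], 'contact_force': [1.6764, -2.6222, -0.9285], 'moment': [-0.3567, -0.5387, -0.0473], 'opening': 0.5607, 'finger_force': 14.9998} q7 1.1931844255909263
```

Request:
{"method": "step_arm", "body": {"series": [[0,0,1,0,0,0,0.5],[0,0,1,0,0,0,0.5],[0,0,1,0,0,0,0.5],[0,0,0,0,0,0,0.5]]}}

```text
clock: 9.9
tool_pos: [0.5116, 0.1803, 0.1137]
eef_rot: [-0.31, 0.951, -0.0, -0.0]
contact_force: [1.0, -2.2, -1.5]
opening: 0.562
finger_force: 15.0
```

```bash
python3 s.py
```

```text
{'clock': 9.9, 'tool_pos': [0.5116, 0.1803, 0.1137], 'eef_rot': [-0.3104, 0.9506, -0.0, -0.0004], 'contact_force': [1.0254, -2.1589, -1.465], 'moment': [-0.3236, -0.2387, -0.0189], 'opening': 0.5617, 'finger_force': 14.9997} q7 1.1966420181803077
```

Request:
{"method": "step_arm", "body": {"series": [[0.2,-0.4,2,0,0,0,0.5],[0,0,2,0,0,0,0.5],[0,0,3,0,0,0,0.5],[0,0,3,0,0,0,0.5],[0,0,4,0,0,0,0.5],[0,0,5,0,0,0,0.5],[0,0,6,0,0,0,0.5],[0,0,8,0,0,0,0.5],[0,0,10,0,0,0,0.5],[0,0,12,0,0,0,0.5],[0,0,12,0,0,0,0.5],[0,0,8,0,0,0,0.5],[0,0,0,0,0,0,0.5]]}}

```text
clock: 11.2
tool_pos: [0.5129, 0.1805, 0.1902]
eef_rot: [-0.31, 0.951, 0.0, 0.001]
contact_force: [-0.6, 0.3, -0.8]
opening: 0.562
finger_force: 15.0
```

```bash
python3 s.py; python3 - <<'E'
from h import *
im,d,c=snap("wrist","w2")
E
```

```text
{'clock': 11.2, 'tool_pos': [0.5129, 0.1805, 0.1902], 'eef_rot': [-0.3103, 0.9506, 0.0002, 0.0013], 'contact_force': [-0.5762, 0.348, -0.8065], 'moment': [0.082, 0.0565, 0.0461], 'opening': 0.5623, 'finger_force': 14.9999} q7 1.284527630679385
```

View pics/w2.png

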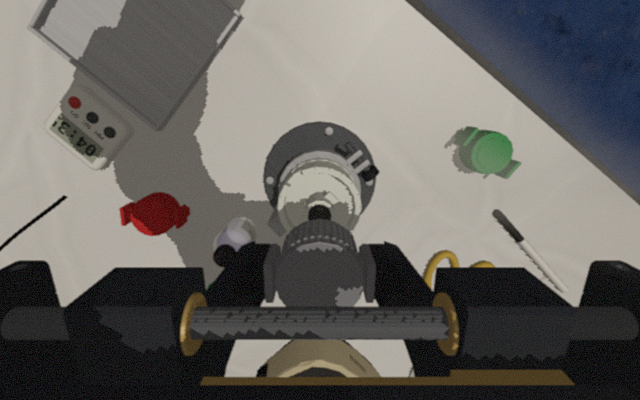

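The cap is off and held at about (320,260), the bare neck shows at (318,212), and the bottle and timer haven't moved. Next stop is the tray.

Request:
{"method": "step_arm", "body": {"series": [[-1,-10,0,0,0,0,0.5],[-2,-20,0,0,0,0,0.5],[-2,-20,0,0,0,0,0.5],[-2,-20,0,0,0,0,0.5],[-2,-20,0,0,0,0,0.5],[-2,-20,0,0,0,0,0.5],[-2,-20,0,0,0,0,0.5],[-2,-20,0,0,0,0,0.5],[-2,-20,0,0,0,0,0.5],[-1,-20,0,0,0,0,0.5],[-1,-20,0,0,0,0,0.5],[0,-10,0,0,0,0,0.5],[0,0,0,0,0,0,0.5]]}}

```text
clock: 12.55
tool_pos: [0.4925, -0.042, 0.1882]
eef_rot: [-0.309, 0.951, -0.0, -0.001]
contact_force: [-0.1, -0.2, -1.0]
opening: 0.561
finger_force: 15.0
```

Request:
{"method": "step_arm", "body": {"series": [[0,0,-10,0,0,0,0.5],[0,0,-20,0,0,0,0.5],[0,0,-20,0,0,0,0.5],[0,0,-20,0,0,0,0.5],[0,0,-20,0,0,0,0.5],[0,0,-20,0,0,0,0.5],[0,0,-20,0,0,0,0.5],[0,0,-15,0,0,0,0.5],[0,0,-10,0,0,0,0.5],[0,0,0,0,0,0,0.5],[0,0,0,0,0,0,0.5]]}}

```text
clock: 13.65
tool_pos: [0.4932, -0.0392, 0.0338]
eef_rot: [-0.311, 0.95, 0.0, 0.0]
contact_force: [-0.3, 0.5, -0.1]
opening: 0.563
finger_force: 15.0
```

```bash
python3 s.py; python3 - <<'E'
from h import *
im,d,c=snap("wrist","w3")
E
```

```text
{'clock': 13.65, 'tool_pos': [0.4932, -0.0392, 0.0338], 'eef_rot': [-0.3109, 0.9504, 0.0002, 0.0], 'contact_force': [-0.2633, 0.5109, -0.0755], 'moment': [0.0669, 0.0127, -0.0281], 'opening': 0.5626, 'finger_force': 15.0001} q7 1.3753408485835388
```

View pics/w3.png

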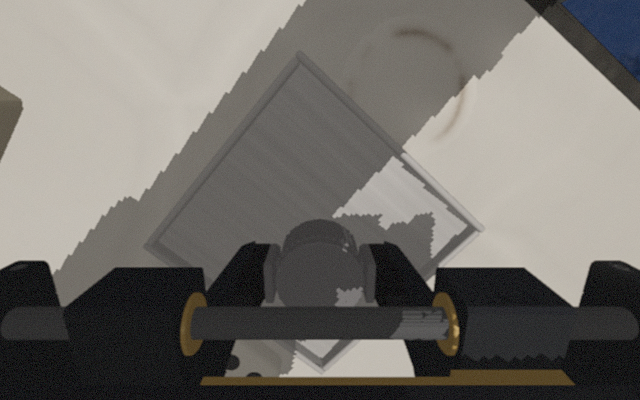

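The cap sits over the middle of the tray, whose corners are at (300,55), (480,228), (322,370) and (148,245). I'll lower it gently.

Request:
{"method": "step_arm", "body": {"series": [[0,0,-6,0,0,0,0.5],[0,0,-6,0,0,0,0.5],[0,0,-3,0,0,0,0.5],[0,0,-1,0,0,0,0.5],[0,0,0,0,0,0,0.5],[0,0,0,0,0,0,0.5]]}}

```text
clock: 14.3
tool_pos: [0.4932, -0.04, 0.0178]
eef_rot: [-0.31, 0.951, 0.0, 0.0]
contact_force: [0.0, -0.1, -0.8]
opening: 0.564
finger_force: 15.0
```

Request:
{"method": "step_arm", "body": {"series": [[0,0,-1,0,0,0,0.5],[0,0,-1,0,0,0,0.5],[0,0,0,0,0,0,0.5]]}}

```text
clock: 14.6
tool_pos: [0.4932, -0.04, 0.0157]
eef_rot: [-0.31, 0.951, 0.0, -0.0]
contact_force: [-0.4, -0.0, -0.7]
opening: 0.56
finger_force: 15.0
```

Request:
{"method": "step_arm", "body": {"series": [[0,0,-1,0,0,0,0.5],[0,0,0,0,0,0,0.5]]}}

```text
clock: 14.8
tool_pos: [0.4931, -0.04, 0.0147]
eef_rot: [-0.31, 0.951, 0.0, -0.0]
contact_force: [0.3, 0.1, -0.4]
opening: 0.564
finger_force: 15.0
```

Request:
{"method": "step_arm", "body": {"series": [[0,0,-0.7,0,0,0,0.5],[0,0,0,0,0,0,0.5]]}}

```text
clock: 15.0
tool_pos: [0.4932, -0.0399, 0.014]
eef_rot: [-0.31, 0.951, 0.0, -0.0]
contact_force: [0.3, -0.6, -1.4]
opening: 0.563
finger_force: 15.0
```

Request:
{"method": "step_arm", "body": {"series": [[0,0,-0.7,0,0,0,0.5],[0,0,0,0,0,0,0.5]]}}

```text
clock: 15.2
tool_pos: [0.4932, -0.0399, 0.0133]
eef_rot: [-0.31, 0.951, 0.0, -0.0]
contact_force: [-0.1, -0.8, -0.3]
opening: 0.559
finger_force: 15.0
```

Request:
{"method": "step_arm", "body": {"series": [[0,0,-0.7,0,0,0,0.5],[0,0,0,0,0,0,0.5]]}}

```text
clock: 15.4
tool_pos: [0.4932, -0.04, 0.013]
eef_rot: [-0.31, 0.951, -0.0, 0.0]
contact_force: [-1.0, -0.8, 2.8]
opening: 0.565
finger_force: 15.0
```

Request:
{"method": "step_arm", "body": {"series": [[0,0,-0.5,0,0,0,0.5],[0,0,0,0,0,0,0.5]]}}

```text
clock: 15.6
tool_pos: [0.4932, -0.04, 0.0129]
eef_rot: [-0.31, 0.951, -0.0, 0.0]
contact_force: [-1.8, 0.6, 9.5]
opening: 0.566
finger_force: 15.0
```

Contact with the tray floor. I'll release slowly, opening only to about 76 mm, then retreat straight up.

Request:
{"method": "step_arm", "body": {"series": [[0,0,0.6,0,0,0,0.4],[0,0,0,0,0,0,0.35],[0,0,0,0,0,0,0.3],[0,0,0,0,0,0,0.24],[0,0,0,0,0,0,0.16],[0,0,0,0,0,0,0.14],[0,0,0,0,0,0,0.14],[0,0,0,0,0,0,0.14]]}}

```text
clock: 16.4
tool_pos: [0.4932, -0.04, 0.0127]
eef_rot: [-0.31, 0.951, 0.0, -0.0]
contact_force: [0.7, -0.2, 0.1]
opening: 0.862
finger_force: 0.0
```

Request:
{"method": "step_arm", "body": {"series": [[0,0,3,0,0,0,0.14],[0,0,6,0,0,0,0.14],[0,0,10,0,0,0,0.14],[0,0,20,0,0,0,0.14],[0,0,20,0,0,0,0.14],[0,0,20,0,0,0,0.14],[0,0,20,0,0,0,0.14],[0,0,20,0,0,0,0.14],[0,0,10,0,0,0,0.14],[0,0,0,0,0,0,0.14],[0,0,0,0,0,0,0.14]]}}

```text
clock: 17.5
tool_pos: [0.4929, -0.0402, 0.1416]
eef_rot: [-0.31, 0.951, -0.0, -0.0]
contact_force: [-0.6, -0.4, 0.7]
opening: 0.86
finger_force: 0.0
```

```bash
python3 s.py; python3 - <<'E'
from h import *
im,d,c=snap("wrist","w4")
z=np.load("pics/w4.npz");P=z["P"];m=(P[...,2]>.028)&(P[...,2]<.045)&(abs(P[...,0]-.493)<.05)&(abs(P[...,1]+.04)<.05)
print(m.sum(),P[m].mean(0),P[m].std(0))
E
```

```text
{'clock': 17.5, 'tool_pos': [0.4929, -0.0402, 0.1416], 'eef_rot': [-0.3103, 0.9506, -0.0, -0.0001], 'contact_force': [-0.5577, -0.3649, 0.6773], 'moment': [0.0812, 0.0509, 0.0013], 'opening': 0.8601, 'finger_force': 0.0} q7 1.5395685128735912
2052 [ 0.49203951 -0.03980824  0.03363379] [0.01135447 0.01250706 0.00120881]
```

View pics/w4.png

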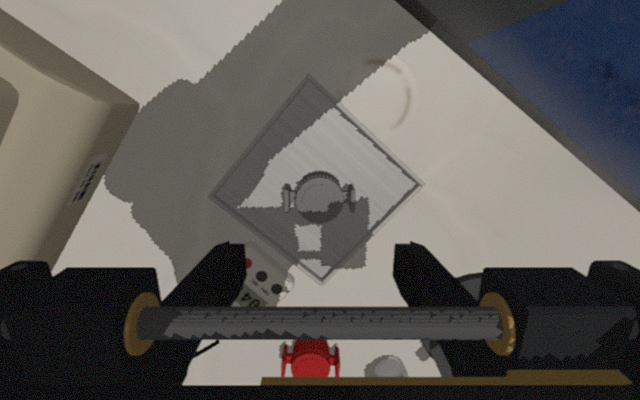

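The cap stands upright near the tray's centre at (320,197), its top is at z ≈ 0.034, and the gripper is clear. I'm handing the job in.

```bash
python3 -c "
from plant import r
print(r.finish_job())"
```

```text
the job is handed in; nothing more can be done
None
```

I unlocked the cap, turned it to its stop, lifted it off and set it rim down near the centre of the tray, and the gripper is clear of it. The job is handed in at about 17.6 s, but no verdict came back.

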